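# Put the last egg away in the egg drawer

## Robot

A 6-joint arm with a two-finger parallel gripper is mounted at the origin on a cart in front of the work surface, level with it; the furniture and walls round the work are solid. World frame = base frame: x ahead of the robot, y to its left, z up, the work surface at z = 0. Lengths are in m, angles in degrees, forces in N, time in s.
With the tool pointing down it reaches from about 0.375 to 0.9 m from the base axis. Payload 3.1 kg.
Tool frame: the origin (TCP) lies on the centre line of the jaws, within the pads' length; the fingertips stand 22 mm ahead of it and the grasp point (between the pads) lies 3 mm ahead of it; z points along the fingers, y is the line along which they close (so a half turn about z gives the same grasp; the last joint's range is limited). The gripper opens to 87 mm and grips with 3 to 60 N. Pads are 19 mm wide; open, the fingers measure 117 mm over their backs; the gripper's body (75 mm by 190 mm) begins 51 mm behind the grasp point.
Start: joints at [-10.227, 30.224, 82.088, -0, 67.689, -10.227], TCP at [0.625, 0, 0.245] pointing down, gripper open.
Joint ranges: [-176.69, 176.69], [-43.24, 126.21], [12.49, 139.97], [-82, 262], [0, 151.66], [-163.58, 163.58]. Speed limits (degrees/s): [159.86, 159.86, 180, 180, 180, 180].

## Interface

Orientations are given as a 3x3 rotation matrix whose columns are the frame's x, y, z axes.
In Python, from rig import * gives the robot as it stands.
- The arm moves only by the shell command python3 -m jog 'ROWS'. ROWS is text: rows parted by semicolons, each of 7 numbers parted by spaces: the shift along the tool's x, y, z in mm, then the turn, a rotation vector about the tool's x, y, z in rad, then the finger opening in mm, from 0 to 87. In form: tx ty tz ax ay az fingers; .... A call has 1 to 12 rows; each row shifts and turns the commanded pose from where the row before left it, along the tool's axes as they then stand; what a row does not reach is not made up. A row lasts 1/8 s, in which the tool goes at most 62.5 mm and 10.7 degrees, less where a joint would pass 70% of its speed; a pose out of reach is approached as far as the arm can. A call with a gripper value outside its range is refused whole. The fingers move at their own pace and stop on an object; the grip force is fixed at half the most. Time passes only in rows, so rows that do not move let the fingers close. It gives the time, the measured TCP pose, the force, the opening and the grip force at its end, in the units of the state.
- read_state(): the state, without advancing time (a new reading comes with each control period).
- capture(name): name is "scene" or "side" or "wrist"; returns a dict with "color" (400x640x3 uint8, red, green, blue), "camera_matrix" (3x3 intrinsics, pixels), "R" (3x3) and "t" (3): a world point X has camera coordinates R X + t. Camera axes: x right, y down, z forward; pixel columns grow to the right and rows downward; lengths in m; the calibration is good to about 2 mm. The wrist camera is an equidistant fisheye: a pixel r from the principal point sees the ray r / f radians off the axis. A picture is of the moment at which its call begins. There is no depth.
- hand_in(): hands the job in; it is judged then, once.
Trained networks look in the newest picture that a camera, given by its name, has taken for a name from the list of things; names that differ only in an ending like _2 or _b are one class to them, and where a whole thing is asked for, a point or a joint stands for the part that bears it (a point fixed in the world has none). Each returns a list of dicts, best first, with "conf" (0 to 1); they miss things now and then, are a little off and sometimes report something else, mostly with a low value. They report only what shows in the picture. A call takes as long as a camera call.
- find_in(camera, target): "at" ([x, y, z] in m, in world coordinates, good to about 4 mm: the middle of the surface that is visible of it).
- trace(camera, target): "pixels" (400x640 bool, what is visible of it).
- place_of(camera, target): "at" ([x, y, z] in m, in world coordinates, good to about 4 mm: a listed point, or the origin of a listed thing).
The state is a dict: "time_s": time; "joint_positions": joint angles; "qvel": joint speeds; "tau": joint torques, N m; "position": TCP position; "tcp_rot": TCP orientation; "force": force on the tool from outside, world axes, zero at the start; "moment": the same for the moment, N m; "opening": opening from 0.0 (shut) to 1.0 (fully open); "grasp_force": force on a finger pad.
Only numpy, scipy, OpenCV 4.12 (cv2) and the standard library are available. Lean on these libraries where they do the work, as an engineer would, in place of code of your own. Each camera call takes 0.05 s, during which the arm holds its last target. There are 200 camera calls.

## Task

Take the last egg out of the carton, set it down upright in one of the free cups in the front row of the open egg drawer, and slide the drawer fully shut. Raw eggs: hold and set them down gently so that no shell cracks, push the drawer in smoothly rather than slamming it, and leave the eggs already stored and the other things on the worktop where they are.

Things in the scene. Friction and masses are not known exactly. Their poses are not given: they have to be found in the camera images.
- egg: The last egg: raw, brown, 62 mm long, 46 mm across, about 65 g, standing pointed end down in a carton pocket (lowest 12 mm hidden). Origin at the pointed tip; z up the long axis to the blunt end. Widest 35 mm above the tip. Its shell cracks under more than 15 N a finger, or 45 N of contact forces added up (knock, drop, pressing down); 3 to 8 N a finger holds it.
- egg_middle (a point): Centre of that egg at its widest, 35 mm above its tip. The rigid rim of the pocket holds the egg sideways: fingers that close off-centre press it against the rim, and lifting it while it is pressed there can twist it in the grip.
- carton: Pulp carton for six eggs, fixed, lid folded back. Origin on the worktop under the centre of the base half (116 mm in x, 165 mm in y); the lid tray, 30 mm high, lies beyond it up to x = +196 mm. Pockets at x = -25.5 or 25.5 and y = -51, 0 or 51 mm, rims 24 mm above the worktop, outer edge 25 mm; two posts at (0, -25.5), (0, 25.5) reach 29 mm. The egg is in pocket (-25.5, -51), the rest empty.
- egg_house: Housing of the countertop egg drawer: cream metal box with an oak top, 192 x 250 mm over the top board, 92 mm high, fixed. Origin on the worktop under its centre; its open front faces its -x, the drawer slides out along its -x.
- egg_drawer (a joint): The drawer's slide in m: reads 0 where the drawer stands at the start and grows as it is pushed in. It starts pulled out by 125 to 150 mm. It moves with about 2 N of friction and stays where it is left; no catch, so it must be pushed until its front meets the housing: drawer_face is then at x = -104 mm in the housing's frame.
- drawer_face (a point): Centre of the outer face of the drawer's oak front, 45 mm above the worktop; moves with the drawer, axes parallel to the housing's (push along +x). The front is 240 mm wide, 16 mm thick, and reaches from 6 to 78 mm above the worktop, in the 76 mm wide finger notch at the middle only to 64 mm.
- front_cup_1 (a point): Free cup, front row, left (+y): a round 38 mm hole; this point is the centre of its rim, 28 mm above the worktop, and moves with the drawer. A seated egg's tip is 15 mm below this point. The front row lies 61 mm behind the drawer's outer face, cups 70 mm apart; the drawer's sides are low (32 mm above the worktop).
- front_cup_2 (a point): The same for the middle cup of the front row, free.
- front_cup_3 (a point): The same for the right (-y) cup of the front row, free.
- rear_cup_1 (a point): Left cup of the rear row, 65 mm behind front_cup_1; holds stored_egg_1.
- rear_cup_2 (a point): Middle cup of the rear row; holds stored_egg_2.
- rear_cup_3 (a point): Right cup of the rear row; holds stored_egg_3.
- stored_egg_1: Egg already in the drawer, same size, standing pointed end down in rear_cup_1; origin at its tip. As fragile as the other.
- stored_egg_2: The same in rear_cup_2.
- stored_egg_3: The same in rear_cup_3.
- stored_egg_1_middle (a point): Centre of stored_egg_1, 35 mm above its tip.
- stored_egg_2_middle (a point): Centre of stored_egg_2, 35 mm above its tip.
- stored_egg_3_middle (a point): Centre of stored_egg_3, 35 mm above its tip.
- minute_timer: Wind-up kitchen timer, green and cream, 62 mm across and 50 mm high, standing loose on top of the egg drawer's housing; bystander. Origin under its centre.
- mug: Green mug, 81 mm across, 94 mm high, standing loose at the front right; bystander. Origin at its underside between cup and handle.

How it is judged (in metres and radians):
On the way, in this order (a step that is already met when the one before it is completed fails the run):
1. the egg is lifted clear of the carton (z of egg in the frame of carton above 0.045 m), for 0.1 s.
2. the egg stands in a free front-row cup of the drawer, let go, with the drawer still open (((horizontal distance between egg_middle and front_cup_1 below 0.009 m and z of egg_middle in the frame of front_cup_1 between 0.012 and 0.026 m and angle between egg's own z axis and vertical below 0.35 rad) or (horizontal distance between egg_middle and front_cup_2 below 0.009 m and z of egg_middle in the frame of front_cup_2 between 0.012 and 0.026 m and angle between egg's own z axis and vertical below 0.35 rad) or (horizontal distance between egg_middle and front_cup_3 below 0.009 m and z of egg_middle in the frame of front_cup_3 between 0.012 and 0.026 m and angle between egg's own z axis and vertical below 0.35 rad)) and contact force between egg and the fingers below 0.05 N and x of drawer_face in the frame of egg_house below -0.134 m), for 0.2 s.
At the end, for the whole second after the job is handed in: The egg stands in a front-row cup of the drawer (centred within 9 mm, at seated height, within 20 degrees of upright, pointed end down), the three stored eggs stand likewise in their rear-row cups, all at rest, and the drawer is shut to within 5 mm (((horizontal distance between egg_middle and front_cup_1 below 0.009 m and z of egg_middle in the frame of front_cup_1 between 0.012 and 0.026 m and angle between egg's own z axis and vertical below 0.35 rad) or (horizontal distance between egg_middle and front_cup_2 below 0.009 m and z of egg_middle in the frame of front_cup_2 between 0.012 and 0.026 m and angle between egg's own z axis and vertical below 0.35 rad) or (horizontal distance between egg_middle and front_cup_3 below 0.009 m and z of egg_middle in the frame of front_cup_3 between 0.012 and 0.026 m and angle between egg's own z axis and vertical below 0.35 rad)) and horizontal distance between stored_egg_1_middle and rear_cup_1 below 0.009 m and z of stored_egg_1_middle in the frame of rear_cup_1 between 0.012 and 0.026 m and angle between each of stored_egg_1, stored_egg_2, stored_egg_3's own z axis and vertical below 0.35 rad and horizontal distance between stored_egg_2_middle and rear_cup_2 below 0.009 m and z of stored_egg_2_middle in the frame of rear_cup_2 between 0.012 and 0.026 m and horizontal distance between stored_egg_3_middle and rear_cup_3 below 0.009 m and z of stored_egg_3_middle in the frame of rear_cup_3 between 0.012 and 0.026 m and linear speed of each of egg, stored_egg_1, stored_egg_2, stored_egg_3 below 0.03 m/s and x of drawer_face in the frame of egg_house above -0.109 m); the robot touches nothing.
It fails at once if an egg is cracked in the grip: the fingers' contact forces on it add up to more than 30 N (15 N a finger) (contact force between any of egg, stored_egg_1, stored_egg_2, stored_egg_3 and the fingers above 30 N).
It fails at once if an egg is cracked by a knock or by pressing it into its seat: all contact forces on it add up to more than 45 N (contact force between any of egg, stored_egg_1, stored_egg_2, stored_egg_3 and anything else above 45 N).
It fails at once if an egg is dropped: out of the fingers it falls faster than 0.55 m/s, about 15 mm of free fall ((contact force between egg and the fingers below 0.01 N and linear speed of egg above 0.55 m/s) or (contact force between stored_egg_1 and the fingers below 0.01 N and linear speed of stored_egg_1 above 0.55 m/s) or (contact force between stored_egg_2 and the fingers below 0.01 N and linear speed of stored_egg_2 above 0.55 m/s) or (contact force between stored_egg_3 and the fingers below 0.01 N and linear speed of stored_egg_3 above 0.55 m/s)).
It fails at once if the drawer is slammed (faster than 0.4 m/s) (velocity of joint egg_drawer above 0.4 m/s).
It fails at once if a bystander is pushed more than 40 mm or knocked over (distance of any of minute_timer, mug from where it was at the start of the episode above 0.04 m or angle between any of minute_timer, mug's own z axis and vertical above 0.5 rad).
It also fails if it takes over 53 s, if anything falls off the work surface, if the arm or the gripper's body presses on something with over 40 N, if the wrist force passes 120 N, or if a joint passes its speed limit or range.

## Working session

There is one attempt and no reset: what is moved stays moved. The work goes in short steps, Python scripts to look and compute and a shell command to move; the robot and the scene stay as the last step left them, time stands still between calls to the robot, and variables do not carry over. Pictures are saved under pics/ and viewed, at most 10 in all, crops included, and the job is handed in when it is done.

```bash
mkdir -p pics; ls
python3 - <<'E'
from rig import *
import cv2,numpy as np
s=read_state();print(s['time_s'],s['position'],np.round(s['tcp_rot'],3).tolist(),s['opening'])
a=capture("scene");b=capture("side");w=capture("wrist")
for n,c in (("scene",a),("side",b)):cv2.imwrite(f"pics/{n}0.png",c['color'][:,:,::-1])
for c in ("scene","side","wrist"):
  for t in ("egg_middle","carton","egg_house","drawer_face","front_cup_1","stored_egg_1_middle","minute_timer","mug"):
    print(c,t,[(np.round(d['at'],4).tolist(),round(d['conf'],2)) for d in place_of(c,t)[:6]])
print(read_state()['time_s'])
E
```

```text
pics
0.0 [6.24317328e-01 1.51451412e-04 2.43589517e-01] [[-0.0, 1.0, -0.002], [1.0, 0.0, 0.0], [0.0, -0.002, -1.0]] 1.002047410628491
scene egg_middle [([0.4203, 0.2989, 0.0427], 0.53)]
scene carton [([0.4434, 0.3545, 0.0018], 0.87)]
scene egg_house [([0.7557, -0.0277, 0.0038], 0.76)]
scene drawer_face [([0.5097, -0.0518, 0.044], 0.67), ([0.5724, -0.1123, 0.0271], 0.66), ([0.442, 0.356, 0.0026], 0.35)]
scene front_cup_1 [([0.5587, 0.028, 0.028], 0.89), ([0.5707, -0.1136, 0.0265], 0.6), ([0.5659, -0.042, 0.0276], 0.58), ([0.7855, -0.0614, 0.0876], 0.41)]
scene stored_egg_1_middle [([0.6269, 0.0291, 0.0447], 0.65), ([0.4175, 0.2985, 0.0451], 0.36)]
scene minute_timer [([0.7835, -0.0633, 0.0879], 0.58), ([0.6339, -0.1089, 0.0464], 0.49)]
scene mug [([0.3888, -0.2653, 0.0068], 0.83)]
side egg_middle [([0.4213, 0.301, 0.0464], 0.78), ([0.386, -0.2684, 0.0001], 0.39)]
side carton [([0.4443, 0.3508, 0.001], 0.81)]
side egg_house [([0.7584, -0.03, -0.0018], 0.69)]
side drawer_face [([0.5049, -0.0526, 0.0491], 0.94), ([0.6276, 0.0301, 0.0145], 0.67)]
side front_cup_1 [([0.5669, -0.0437, 0.0237], 0.82), ([0.5629, 0.0297, 0.03], 0.79), ([0.5745, -0.1152, 0.0296], 0.62)]
side stored_egg_1_middle []
side minute_timer [([0.5055, -0.0513, 0.047], 0.63), ([0.7778, -0.0656, 0.0914], 0.59)]
side mug [([0.386, -0.2672, -0.0005], 0.6)]
wrist egg_middle []
wrist carton []
wrist egg_house [([0.7545, -0.0277, -0.0016], 0.7)]
wrist drawer_face [([0.5087, -0.0496, 0.0441], 0.9)]
wrist front_cup_1 [([0.5647, -0.0424, 0.0256], 0.93), ([0.5712, -0.112, 0.0242], 0.93), ([0.5587, 0.0253, 0.0272], 0.8), ([0.7552, -0.0287, -0.0003], 0.18)]
wrist stored_egg_1_middle [([0.626, 0.0304, 0.0466], 0.78)]
wrist minute_timer [([0.7859, -0.0633, 0.0947], 0.74)]
wrist mug []
1.35
```

View pics/scene0.png

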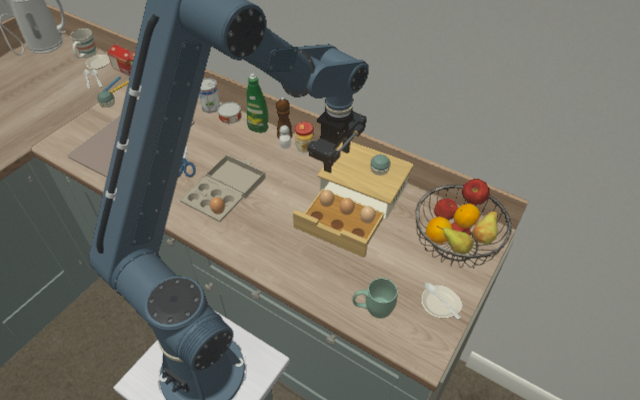

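View pics/side0.png

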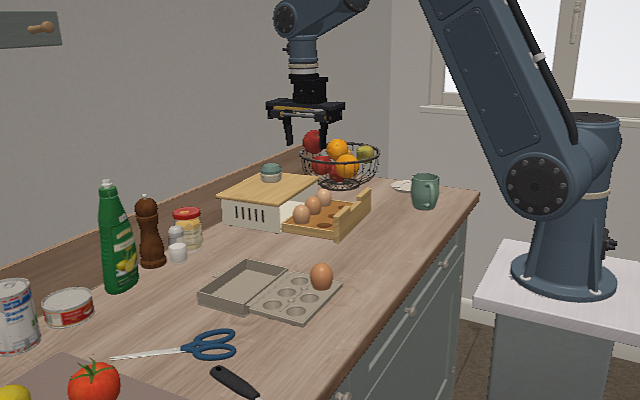

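The scene picture shows the egg at pixel (218,204) in the carton's near corner. The open drawer shows stored eggs at about (327,198), (347,206) and (367,214), and its front row is empty. The side picture agrees, with the egg at (321,277). The drawer's yaw is about 5°. I'll go above the egg.

```bash
python3 -m jog '37.5 -25.5 5 0 0 0 87; 37.5 -25.5 5 0 0 0 87; 37.5 -25.5 5 0 0 0 87; 37.5 -25.5 5 0 0 0 87; 37.5 -25.5 5 0 0 0 87; 37.5 -25.5 5 0 0 0 87; 37.5 -25.5 5 0 0 0 87; 37.5 -25.5 5 0 0 0 87' && python3 -m jog '0 0 5 0 0 0.185 87; 0 0 5 0 0 0.185 87; 0 0 5 0 0 0.185 87; 0 0 5 0 0 0.185 87; 0 0 5 0 0 0.185 87; 0 0 5 0 0 0.185 87; 0 0 5 0 0 0.185 87; 0 0 5 0 0 0.185 87; 0 0 0 0 0 0 87; 0 0 0 0 0 0 87'
cat > look.py <<'E'
from rig import *
import cv2,numpy as np
def ray(c,uv):
    K=c['camera_matrix'];p=np.array([(uv[0]-K[0,2])/K[0,0],(uv[1]-K[1,2])/K[1,1]])
    th=np.linalg.norm(p);d=np.r_[np.sin(th)*p/th,np.cos(th)]
    return c['R'].T@d, -c['R'].T@c['t']
def st():
    s=read_state();print(round(s['time_s'],2),np.round(s['position'],4),np.round(s['tcp_rot'],3).tolist(),'F',np.round(s['force'],1),'op',round(s['opening']*87,1),'g',round(float(s['grasp_force']),2));return s
E
python3 - <<'E'
from look import *
s=st();w=capture("wrist");cv2.imwrite("pics/w1.png",w['color'][:,:,::-1])
print(s['joint_positions'])
for n in range(3):
  if n: capture("wrist")
  for t in ("egg_middle","egg","carton"):
    print(t,[(np.round(d['at'],4).tolist(),round(d['conf'],2)) for d in place_of("wrist",t)[:2]])
m=trace("wrist","egg")
for d in m[:1]:
  p=d['pixels'];v,u=np.nonzero(p);print(d['conf'],p.sum(),u.mean(),v.mean(),u.min(),u.max(),v.min(),v.max())
  r,o=ray(w,(u.mean(),v.mean()));print('cam',o,'ray@.047',o+r*(0.047-o[2])/r[2])
E
```

```text
time_s: 2.35
position: [0.4203, 0.3012, 0.2046]
tcp_rot: [[0.0, 1.0, 0.001], [1.0, -0.0, 0.0], [0.0, 0.001, -1.0]]
force: [0.8, 0.3, 0.2]
opening: 0.998
grasp_force: 0.0
time_s: 3.6
position: [0.4211, 0.3001, 0.1647]
tcp_rot: [[0.996, 0.093, 0.0], [0.093, -0.996, 0.0], [0.0, -0.0, -1.0]]
force: [0.6, -0.1, 0.3]
opening: 1.0
grasp_force: 0.0
3.6 [0.4211 0.3001 0.1647] [[0.996, 0.093, 0.0], [0.093, -0.996, 0.0], [0.0, -0.0, -1.0]] F [ 0.6 -0.1  0.3] op 87.0 g 0.0
[2.30795354e+01 2.86884914e+01 1.01985017e+02 3.87896620e-04
 4.93060153e+01 1.07722858e+02]
egg_middle [([0.4143, 0.2975, 0.0406], 0.64), ([0.6298, -0.0393, 0.014], 0.64)]
egg [([0.4179, 0.3014, 0.0126], 0.96)]
carton [([0.4382, 0.3542, -0.0014], 0.64)]
egg_middle [([0.4156, 0.297, 0.0404], 0.8)]
egg [([0.4185, 0.3032, 0.016], 0.66), ([0.5039, -0.0487, 0.0435], 0.15)]
carton [([0.444, 0.3535, 0.0002], 0.76), ([0.6249, 0.0297, 0.0303], 0.3)]
egg_middle [([0.4154, 0.296, 0.0446], 0.7)]
egg [([0.4183, 0.3004, 0.0147], 0.95)]
carton [([0.4405, 0.356, -0.0008], 0.69)]
0.83 2245 317.9795100222717 207.76926503340758 292 345 181 234
cam [0.48856945 0.30587247 0.30461303] ray@.047 [0.41864628 0.29953574 0.047     ]
```

Run:
```python
from look import *
for n in ("scene","side"):
  c=capture(n);K=c['camera_matrix']
  m=trace(n,"egg")
  for d in m[:4]:
    v,u=np.nonzero(d['pixels']);r=c['R'].T@np.r_[(u.mean()-K[0,2])/K[0,0],(v.mean()-K[1,2])/K[1,1],1];o=-c['R'].T@c['t']
    print(n,d['conf'],len(u),u.mean(),v.mean(),o+r*(0.045-o[2])/r[2],r/np.linalg.norm(r))
```

```text
scene 0.52 194 217.1958762886598 205.10309278350516 [0.41350397 0.29492118 0.045     ] [ 0.43723769  0.51282915 -0.73880272]
scene 0.27 2826 337.7523000707714 225.40339702760085 [ 0.54685364 -0.05857374  0.045     ] [ 0.54712443  0.30956548 -0.77770436]
side 0.67 530 320.87735849056605 276.5415094339623 [0.4167701  0.30164623 0.045     ] [ 0.43534418 -0.7665398  -0.47211458]
```

View pics/w1.png

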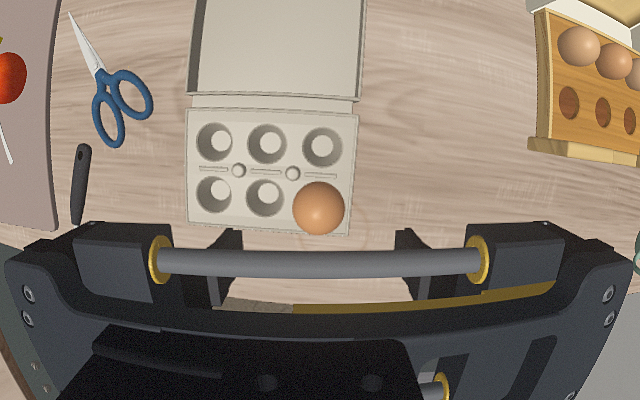

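The wrist view shows the egg at (318,208), midway between the fingertips at about (228,265) and (408,265), so it is centred sideways. I'll descend to just above it and recheck.

```bash
python3 -m jog '-1 0 16 0 0 0 87; -1 0 16 0 0 0 87; -1 0 16 0 0 0 87; 0 0 14 0 0 0 87; 0 0 0 0 0 0 87; 0 0 0 0 0 0 87'
python3 - <<'E'
from look import *
s=st();w=capture("wrist");cv2.imwrite("pics/w2.png",w['color'][:,:,::-1]);print(w['camera_matrix'][:2,2])
for d in trace("wrist","egg")[:1]:
  p=d['pixels'];v,u=np.nonzero(p);print(d['conf'],p.sum(),u.mean(),v.mean(),u.min(),u.max(),v.min(),v.max())
  R=s['tcp_rot']
  for z in (0.045,0.047):
    r,o=ray(w,(u.mean(),v.mean()));X=o+r*(z-o[2])/r[2];print(X,'tool mm',np.round(R.T@(X-s['position'])*1e3,1),'cam tool',np.round(R.T@(o-s['position'])*1e3,1))
E
```

```text
time_s: 5.2
position: [0.4183, 0.2999, 0.1028]
tcp_rot: [[0.996, 0.091, 0.001], [0.091, -0.996, 0.0], [0.001, -0.0, -1.0]]
force: [-0.0, -0.2, -0.5]
opening: 0.998
grasp_force: 0.0
5.2 [0.4183 0.2999 0.1028] [[0.996, 0.091, 0.001], [0.091, -0.996, 0.0], [0.001, -0.0, -1.0]] F [-0.  -0.2 -0.5] op 86.8 g 0.0
[318.28939182 202.13044127]
0.65 3331 318.15010507355146 224.2320624437106 284 352 193 251
[0.42069513 0.29960847 0.045     ] tool mm [ 2.3  0.5 57.8] cam tool [  67.7    0.5 -139.8]
[0.42135311 0.29966777 0.047     ] tool mm [ 3.   0.5 55.8] cam tool [  67.7    0.5 -139.8]
```

View pics/w2.png

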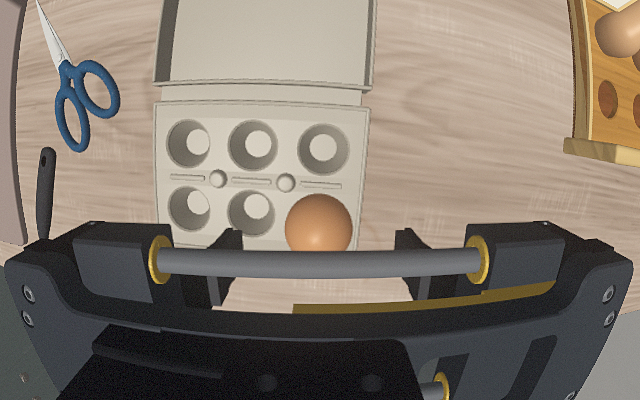

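The egg is at (318,224), partly behind the gripper rod and still centred between the fingers. I'll descend and close the fingers in stages.

```bash
python3 -m jog '0 0 14 0 0 0 87; 0 0 14 0 0 0 87; 0 0 12 0 0 0 87; 0 0 10 0 0 0 87; 0 0 0 0 0 0 70; 0 0 0 0 0 0 55; 0 0 0 0 0 0 52; 0 0 0 0 0 0 50; 0 0 0 0 0 0 49; 0 0 0 0 0 0 49' ; python3 -m jog '0 0 0 0 0 0 48; 0 0 0 0 0 0 47.5; 0 0 0 0 0 0 47'
```

```text
time_s: 6.55
position: [0.418, 0.2998, 0.0527]
tcp_rot: [[0.996, 0.091, 0.0], [0.091, -0.996, 0.0], [0.0, -0.0, -1.0]]
force: [0.1, -0.1, 0.5]
opening: 0.567
grasp_force: 0.0
time_s: 6.92
position: [0.418, 0.2998, 0.0525]
tcp_rot: [[0.996, 0.091, -0.0], [0.091, -0.996, 0.0], [-0.0, -0.0, -1.0]]
force: [-0.0, -0.6, -0.6]
opening: 0.543
grasp_force: 0.0
```

```bash
python3 -m jog '0 0 0 0 0 0 46.5; 0 0 0 0 0 0 46; 0 0 0 0 0 0 46' ; python3 -m jog '0 0 0 0 0 0 45.5; 0 0 0 0 0 0 45.5'
```

```text
time_s: 7.3
position: [0.418, 0.2998, 0.0525]
tcp_rot: [[0.996, 0.091, -0.0], [0.091, -0.996, 0.0], [-0.0, -0.0, -1.0]]
force: [-0.5, 0.5, 0.6]
opening: 0.53
grasp_force: 0.2
time_s: 7.55
position: [0.418, 0.2999, 0.0526]
tcp_rot: [[0.996, 0.091, 0.0], [0.091, -0.996, 0.0], [0.0, -0.0, -1.0]]
force: [0.1, 0.2, -0.5]
opening: 0.521
grasp_force: 2.9
```

```bash
python3 -m jog '0 0 0 0 0 0 45.1; 0 0 0 0 0 0 45.1; 0 0 0 0 0 0 45.1'
```

```text
time_s: 7.92
position: [0.418, 0.2998, 0.0526]
tcp_rot: [[0.996, 0.091, 0.0], [0.091, -0.996, 0.0], [0.0, -0.0, -1.0]]
force: [-0.4, 0.9, -0.0]
opening: 0.522
grasp_force: 8.5
```

```bash
python3 -m jog '0 0 0 0 0 0 45.25; 0 0 -2 0 0 0 45.25; 0 0 -4 0 0 0 45.25; 0 0 -7 0 0 0 45.25; 0 0 -7 0 0 0 45.25; 0 0 0 0 0 0 45.25' && python3 -m jog '0 0 -12 0 0 0 45.25; 0 0 -16 0 0 0 45.25; 0 0 -16 0 0 0 45.25; 0 0 -16 0 0 0 45.25; 0 0 -14 0 0 0 45.25; 0 0 -6 0 0 0 45.25; 0 0 0 0 0 0 45.25'
python3 - <<'E'
from look import *
s=st();R=s['tcp_rot']
w=capture("wrist");c=capture("side");cv2.imwrite("pics/s3.png",c['color'][60:320,180:500,::-1].repeat(2,0).repeat(2,1))
for n in ("wrist","side"):
  print(n,[(np.round(d['at'],4).tolist(),round(d['conf'],2)) for d in place_of(n,"egg_middle")[:3]])
for n in range(3):
  capture("wrist")
  print("house",[(np.round(d['at'],4).tolist(),round(d['conf'],2)) for d in place_of("wrist","front_cup_2")[:4]])
  for k in ("scene",):
    capture(k);print([(np.round(d['at'],4).tolist(),round(d['conf'],2)) for d in place_of(k,"front_cup_2")[:4]])
E
```

```text
time_s: 8.68
position: [0.4185, 0.3, 0.0734]
tcp_rot: [[0.996, 0.091, 0.002], [0.091, -0.996, 0.001], [0.002, -0.001, -1.0]]
force: [0.2, -0.4, -0.6]
opening: 0.52
grasp_force: 6.4
time_s: 9.55
position: [0.4182, 0.2998, 0.1531]
tcp_rot: [[0.996, 0.091, 0.001], [0.091, -0.996, 0.0], [0.001, -0.0, -1.0]]
force: [-0.5, -0.3, -0.3]
opening: 0.52
grasp_force: 6.4
9.55 [0.4182 0.2998 0.1531] [[0.996, 0.091, 0.001], [0.091, -0.996, 0.0], [0.001, -0.0, -1.0]] F [-0.5 -0.3 -0.3] op 45.3 g 6.37
wrist [([0.4147, 0.2962, 0.1434], 0.9), ([0.4188, 0.2976, 0.1103], 0.48), ([0.6266, -0.0372, 0.016], 0.32)]
side [([0.4183, 0.2976, 0.1486], 0.55)]
house [([0.5613, 0.0274, 0.0266], 0.9), ([0.5688, -0.1122, 0.0249], 0.73), ([0.5609, -0.0427, 0.0273], 0.6)]
[([0.5705, -0.1157, 0.0274], 0.77), ([0.5578, 0.0313, 0.0301], 0.66), ([0.5663, -0.0441, 0.0271], 0.62)]
house [([0.5577, 0.029, 0.0245], 0.94), ([0.5717, -0.1118, 0.0262], 0.84), ([0.5652, -0.0417, 0.0251], 0.63)]
[([0.5709, -0.1141, 0.0286], 0.71), ([0.6385, -0.1044, 0.0127], 0.64), ([0.5656, -0.0423, 0.0261], 0.61), ([0.5562, 0.0285, 0.0276], 0.59)]
house [([0.5637, -0.0413, 0.0239], 0.88), ([0.5705, -0.1117, 0.0258], 0.71), ([0.5591, 0.028, 0.0266], 0.69)]
[([0.567, -0.0438, 0.0267], 0.97), ([0.5731, -0.1152, 0.0278], 0.89), ([0.5587, 0.0286, 0.0273], 0.56)]
```

View pics/s3.png

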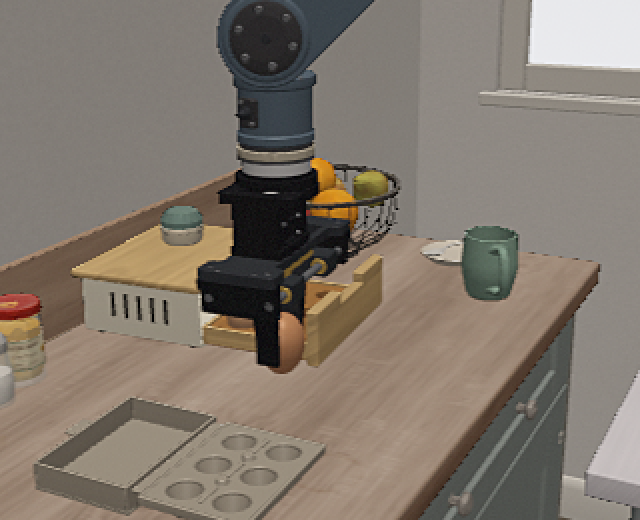

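The egg hangs between the fingers at about (288,343) in the crop, clear of the carton. I'll carry it over the middle front cup.

```bash
python3 -m jog '5 15 0 0 0 0 45.25; 10.8 32.5 0 0 0 0 45.25; 10.8 32.5 0 0 0 0 45.25; 10.8 32.5 0 0 0 0 45.25; 10.8 32.5 0 0 0 0 45.25; 10.8 32.5 0 0 0 0 45.25; 10.8 32.5 0 0 0 0 45.25; 10.8 32.5 0 0 0 0 45.25; 10.8 32.5 0 0 0 0 45.25; 10.8 32.5 0 0 0 0 45.25; 10.8 32.5 0 0 0 0 45.25; 5.2 15.3 0 0 0 0 45.25' && python3 -m jog '0 0 15 0 0 0 45.25; 0 0 15 0 0 0 45.25; 0 0 10 0 0 0 45.25; 0 0 5 0 0 0 45.25; 0 0 0 0 0 0 45.25; 0 0 0 0 0 0 45.25'
python3 - <<'E'
from look import *
s=st()
for k in range(2):
 for n in ("wrist","side","scene"):
  c=capture(n)
  if k==0:cv2.imwrite(f"pics/{n}4.png",c['color'][:,:,::-1])
  for t in ("egg_middle","front_cup_2"):
   print(n,t,[(np.round(d['at'],4).tolist(),round(d['conf'],2)) for d in place_of(n,t)[:4]])
a=cv2.imread("pics/wrist4.png")[80:300,180:460];b=cv2.imread("pics/side4.png")[140:250,260:400]
cv2.imwrite("pics/c4.png",np.hstack([cv2.resize(a,(380,300)),cv2.resize(b,(400,300))]))
E
```

```text
time_s: 11.85
position: [0.5686, -0.0459, 0.1526]
tcp_rot: [[0.996, 0.088, 0.001], [0.088, -0.996, -0.0], [0.001, 0.001, -1.0]]
force: [0.6, 0.4, -0.9]
opening: 0.526
grasp_force: 6.4
time_s: 12.6
position: [0.5683, -0.0432, 0.1079]
tcp_rot: [[0.996, 0.091, 0.001], [0.091, -0.996, -0.0], [0.001, 0.0, -1.0]]
force: [-0.8, 0.6, -1.1]
opening: 0.522
grasp_force: 6.4
12.6 [ 0.5683 -0.0432  0.1079] [[0.996, 0.091, 0.001], [0.091, -0.996, -0.0], [0.001, 0.0, -1.0]] F [-0.8  0.6 -1.1] op 45.4 g 6.37
wrist egg_middle [([0.5678, -0.049, 0.096], 0.83)]
wrist front_cup_2 [([0.5593, 0.0245, 0.0264], 0.97), ([0.5704, -0.1084, 0.0273], 0.79), ([0.5645, -0.0416, 0.0262], 0.55)]
side egg_middle [([0.6398, -0.1079, 0.0107], 0.53), ([0.5681, -0.0448, 0.103], 0.5)]
side front_cup_2 [([0.5646, 0.0272, 0.0303], 0.97), ([0.5677, -0.0446, 0.0252], 0.95), ([0.5739, -0.1144, 0.0282], 0.75), ([0.3867, -0.2649, -0.0023], 0.35)]
scene egg_middle [([0.5681, -0.044, 0.1012], 0.72)]
scene front_cup_2 [([0.5602, 0.0305, 0.0306], 0.84), ([0.5675, -0.0429, 0.0274], 0.66), ([0.5708, -0.1117, 0.0293], 0.59), ([0.389, -0.2684, 0.0048], 0.41)]
wrist egg_middle [([0.5657, -0.0464, 0.0977], 0.86)]
wrist front_cup_2 [([0.5594, 0.0286, 0.0273], 0.87), ([0.5695, -0.1124, 0.0251], 0.77), ([0.5639, -0.044, 0.0258], 0.61)]
side egg_middle [([0.5687, -0.0425, 0.1023], 0.66), ([0.6263, 0.0352, 0.0135], 0.42)]
side front_cup_2 [([0.5718, -0.1121, 0.0267], 0.89), ([0.5661, -0.0456, 0.0263], 0.61)]
scene egg_middle [([0.5706, -0.0438, 0.1027], 0.66)]
scene front_cup_2 [([0.5551, 0.0306, 0.0282], 0.74), ([0.5662, -0.0428, 0.0729], 0.7), ([0.5682, -0.1147, 0.03], 0.67), ([0.5669, -0.0464, 0.0283], 0.61)]
```

View pics/c4.png

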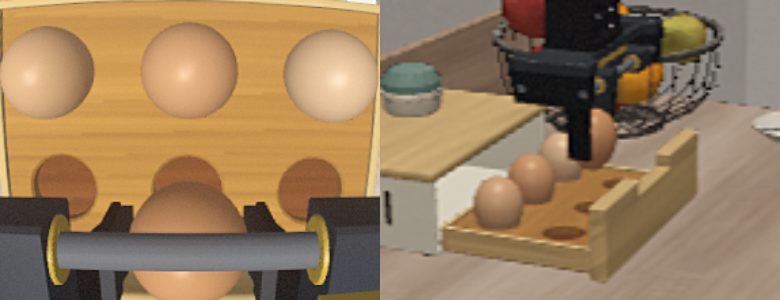

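The left panel shows the egg in line with the middle cup and the stored middle egg, all near column 188. Egg and cup estimates differ by about 2 mm in x, so I'll shift and lower.

```bash
python3 -m jog '-2 0 10 0 0 0 45.25; 0 0 12 0 0 0 45.25; 0 0 12 0 0 0 45.25; 0 0 8 0 0 0 45.25; 0 0 5 0 0 0 45.25; 0 0 2 0 0 0 45.25; 0 0 0 0 0 0 45.25; 0 0 0 0 0 0 45.25' && python3 -m jog '0 0 1 0 0 0 45.25; 0 0 1 0 0 0 45.25; 0 0 0 0 0 0 45.25'
```

```text
time_s: 14.5
position: [0.5662, -0.0436, 0.0589]
tcp_rot: [[0.996, 0.091, 0.001], [0.091, -0.996, -0.0], [0.001, 0.0, -1.0]]
force: [-0.8, 0.3, -0.6]
opening: 0.521
grasp_force: 6.4
time_s: 14.88
position: [0.5659, -0.0435, 0.0565]
tcp_rot: [[0.996, 0.091, -0.0], [0.091, -0.996, 0.0], [-0.0, -0.0, -1.0]]
force: [-0.2, -0.2, 0.2]
opening: 0.521
grasp_force: 6.4
```

```bash
python3 -m jog '0 0 1 0 0 0 45.25; 0 0 1 0 0 0 45.25; 0 0 0 0 0 0 45.25';python3 -m jog '0 0 0.7 0 0 0 45.25; 0 0 0 0 0 0 45.25'
```

```text
time_s: 15.25
position: [0.5663, -0.0435, 0.0547]
tcp_rot: [[0.996, 0.091, 0.001], [0.091, -0.996, 0.0], [0.001, 0.0, -1.0]]
force: [0.7, 0.6, 0.1]
opening: 0.519
grasp_force: 6.4
time_s: 15.5
position: [0.5665, -0.0434, 0.0541]
tcp_rot: [[0.996, 0.09, 0.001], [0.09, -0.996, 0.0], [0.001, 0.0, -1.0]]
force: [2.5, 1.3, 0.8]
opening: 0.525
grasp_force: 6.4
```

```bash
python3 -m jog '0.7 0 0 0 0 0 45.25; 0.3 0 0 0 0 0 45.25; 0 0 0 0 0 0 45.25';python3 -m jog '0 0 0.5 0 0 0 45.25; 0 0 0 0 0 0 45.25'
```

```text
time_s: 15.88
position: [0.5668, -0.0434, 0.0539]
tcp_rot: [[0.996, 0.091, -0.0], [0.091, -0.996, 0.0], [-0.0, -0.0, -1.0]]
force: [1.2, 1.4, 2.9]
opening: 0.52
grasp_force: 6.4
time_s: 16.12
position: [0.5669, -0.0433, 0.0536]
tcp_rot: [[0.996, 0.091, -0.0], [0.091, -0.996, 0.0], [-0.0, -0.0, -1.0]]
force: [0.2, 2.1, 4.8]
opening: 0.522
grasp_force: 6.4
```

```bash
python3 -m jog '0 -0.4 0 0 0 0 45.6; 0 0 0 0 0 0 46.2; 0 0 0 0 0 0 47; 0 0 0 0 0 0 49; 0 0 0 0 0 0 53; 0 0 0 0 0 0 60; 0 0 0 0 0 0 66; 0 0 0 0 0 0 70; 0 0 0 0 0 0 70'
python3 - <<'E'
from look import *
st()
for n in ("side","scene"):
  c=capture(n)
  if n=="side":cv2.imwrite("pics/s5.png",cv2.resize(c['color'][140:270,240:420,::-1],(720,520)))
  print(n,[(np.round(d['at'],4).tolist(),round(d['conf'],2)) for d in place_of(n,"egg_middle")[:4]])
E
```

```text
time_s: 17.25
position: [0.5669, -0.043, 0.0534]
tcp_rot: [[0.996, 0.091, 0.0], [0.091, -0.996, -0.0], [0.0, 0.0, -1.0]]
force: [0.1, -0.4, 0.5]
opening: 0.795
grasp_force: 0.0
17.25 [ 0.5669 -0.043   0.0534] [[0.996, 0.091, 0.0], [0.091, -0.996, -0.0], [0.0, 0.0, -1.0]] F [ 0.1 -0.4  0.5] op 69.1 g 0.0
side [([0.5695, -0.0397, 0.047], 0.67)]
scene [([0.568, -0.0447, 0.0462], 0.51)]
```

View pics/s5.png

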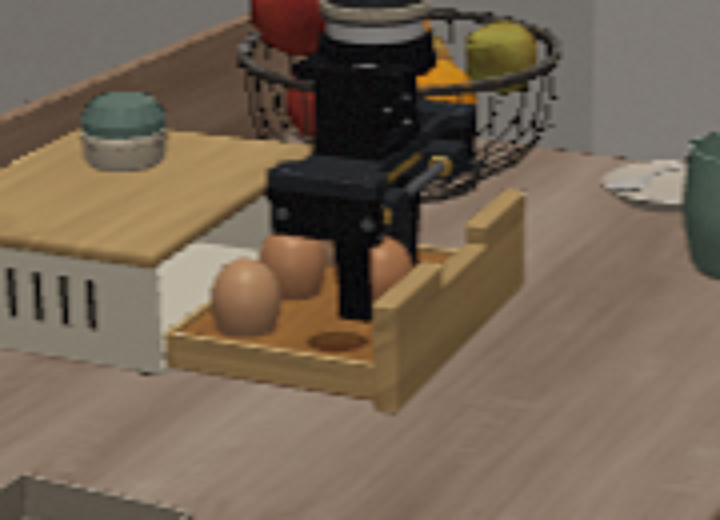

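The crop shows the egg standing in the middle front cup at about (390,270) between the open fingers, which carry no load. I'll retreat up and in front of the drawer.

```bash
python3 -m jog '0 0 -4 0 0 0 70; 0 0 -10 0 0 0 70; 0 0 -16 0 0 0 70; 0 0 -20 0 0 0 70; 0 0 -20 0 0 0 70; 0 0 -15 0 0 0 70; -25 0 0 0 0 0 40; -30 0 0 0 0 0 10; -30 0 0 0 0 0 0; -20 0 0 0 0 0 0; 0 0 0 0 0 0 0; 0 0 0 0 0 0 0'
python3 - <<'E'
from look import *
st()
for n in ("wrist","side","scene"):
  c=capture(n)
  if n!="side":cv2.imwrite(f"pics/{n}6.png",c['color'][:,:,::-1])
  for t in ("egg_middle","drawer_face","egg_house","front_cup_2"):
    print(n,t,[(np.round(d['at'],4).tolist(),round(d['conf'],2)) for d in place_of(n,t)[:4]])
E
```

```text
time_s: 18.95
position: [0.4638, -0.053, 0.1389]
tcp_rot: [[0.996, 0.091, 0.003], [0.091, -0.996, -0.001], [0.002, 0.001, -1.0]]
force: [0.6, 0.0, -0.1]
opening: 0.212
grasp_force: 0.0
18.95 [ 0.4638 -0.053   0.1389] [[0.996, 0.091, 0.003], [0.091, -0.996, -0.001], [0.002, 0.001, -1.0]] F [ 0.6  0.  -0.1] op 18.5 g 0.0
wrist egg_middle [([0.564, -0.0452, 0.0418], 0.84)]
wrist drawer_face [([0.5074, -0.0533, 0.0434], 0.83)]
wrist egg_house [([0.6363, -0.1044, 0.0466], 0.64)]
wrist front_cup_2 [([0.566, -0.1142, 0.0251], 0.61), ([0.5597, 0.0296, 0.0258], 0.58)]
side egg_middle [([0.5686, -0.0443, 0.0484], 0.49), ([0.7789, -0.0646, 0.0922], 0.47)]
side drawer_face [([0.5093, -0.0531, 0.0461], 0.56)]
side egg_house [([0.7585, -0.0313, -0.0012], 0.62), ([0.5666, -0.042, 0.016], 0.59)]
side front_cup_2 [([0.571, -0.1134, 0.0274], 0.76), ([0.5654, 0.0304, 0.0299], 0.65), ([0.5668, -0.0444, 0.0249], 0.62)]
scene egg_middle [([0.5681, -0.0462, 0.0473], 0.63)]
scene drawer_face [([0.5682, -0.044, 0.0476], 0.71), ([0.5097, -0.0505, 0.045], 0.64)]
scene egg_house [([0.7575, -0.0253, -0.0001], 0.74), ([0.4409, 0.3522, -0.0003], 0.27)]
scene front_cup_2 [([0.5712, -0.1133, 0.0297], 0.79), ([0.5657, -0.0445, 0.0285], 0.78), ([0.5616, 0.0299, 0.0291], 0.73)]
```

View pics/wrist6.png

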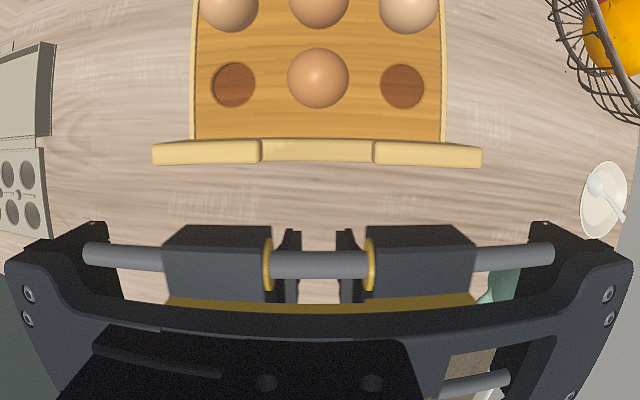

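The wrist view shows the egg upright in the middle cup at (318,78), with the drawer front at row 152 and nothing between it and the fingers. I'll lower the closed fingers and approach the face.

```bash
python3 -m jog '0 0 15 0 0 0 0; 0 0 20 0 0 0 0; 0 0 20 0 0 0 0; 0 0 16 0 0 0 0; 0 0 8 0 0 0 0; 0 0 0 0 0 0 0; 8 0 0 0 0 0 0; 8 0 0 0 0 0 0; 5 0 0 0 0 0 0; 3 0 0 0 0 0 0; 3 0 0 0 0 0 0; 3 0 0 0 0 0 0'; python3 -m jog '3 0 0 0 0 0 0; 3 0 0 0 0 0 0; 3 0 0 0 0 0 0'
```

```text
time_s: 21.2
position: [0.4922, -0.0498, 0.0593]
tcp_rot: [[0.996, 0.091, -0.0], [0.091, -0.996, 0.0], [-0.0, -0.0, -1.0]]
force: [-0.7, -0.7, -0.1]
opening: 0.005
grasp_force: 0.0
time_s: 21.58
position: [0.5006, -0.0489, 0.0592]
tcp_rot: [[0.996, 0.091, -0.002], [0.091, -0.996, 0.0], [-0.002, -0.001, -1.0]]
force: [-1.8, 0.1, -0.1]
opening: 0.005
grasp_force: 1.1
```

Contact. Pushing smoothly.

```bash
python3 -m jog '4 0 0 0 0 0 0; 6 0 0 0 0 0 0; 9 0 0 0 0 0 0; 11 0 0 0 0 0 0; 12 0 0 0 0 0 0; 12 0 0 0 0 0 0; 12 0 0 0 0 0 0; 12 0 0 0 0 0 0; 12 0 0 0 0 0 0; 11 0 0 0 0 0 0; 9 0 0 0 0 0 0; 7 0 0 0 0 0 0'; python3 -m jog '6 0 0 0 0 0 0; 5 0 0 0 0 0 0; 4 0 0 0 0 0 0; 3 0 0 0 0 0 0; 2 0 0 0 0 0 0; 0 0 0 0 0 0 0'
```

```text
time_s: 23.08
position: [0.6183, -0.0384, 0.0594]
tcp_rot: [[0.996, 0.091, 0.0], [0.091, -0.996, -0.0], [0.0, 0.0, -1.0]]
force: [-2.4, -1.7, 0.9]
opening: 0.007
grasp_force: 1.2
time_s: 23.82
position: [0.638, -0.0365, 0.0594]
tcp_rot: [[0.996, 0.091, 0.001], [0.091, -0.996, 0.0], [0.001, -0.0, -1.0]]
force: [-0.4, -0.6, 0.3]
opening: 0.003
grasp_force: 0.4
```

```bash
python3 -m jog '1.5 0 0 0 0 0 0; 1.5 0 0 0 0 0 0; 1 0 0 0 0 0 0';python3 -m jog '1.5 0 0 0 0 0 0; 1 0 0 0 0 0 0'; python3 -m jog '1 0 0 0 0 0 0; 1 0 0 0 0 0 0'
```

```text
time_s: 24.2
position: [0.6416, -0.0362, 0.0594]
tcp_rot: [[0.996, 0.091, -0.0], [0.091, -0.996, 0.0], [-0.0, -0.0, -1.0]]
force: [-2.1, -0.8, 1.0]
opening: 0.002
grasp_force: 1.0
time_s: 24.45
position: [0.643, -0.036, 0.0592]
tcp_rot: [[0.996, 0.091, -0.003], [0.091, -0.996, 0.0], [-0.003, -0.0, -1.0]]
force: [-5.3, -2.3, 2.9]
opening: 0.003
grasp_force: 2.7
time_s: 24.7
position: [0.6431, -0.0358, 0.059]
tcp_rot: [[0.996, 0.091, -0.007], [0.091, -0.996, 0.0], [-0.007, -0.001, -1.0]]
force: [-8.2, -2.3, 4.2]
opening: 0.006
grasp_force: 4.4
```

The arm stalled at 0.643 m as the force rose to 8 N, which means the drawer front has met the housing. I'll back off and check.

```bash
python3 -m jog '-3 0 0 0 0 0 0; -8 0 0 0 0 0 0; -15 0 0 0 0 0 0; -25 0 0 0 0 0 0; -30 0 0 0 0 0 0; -20 0 -10 0 0 0 0; 0 0 -20 0 0 0 0; 0 0 -20 0 0 0 0; 0 0 -20 0 0 0 0; 0 0 0 0 0 0 0; 0 0 0 0 0 0 0'
python3 - <<'E'
from look import *
st()
for n in ("wrist","side","scene"):
  c=capture(n)
  cv2.imwrite(f"pics/{n}7.png",c['color'][:,:,::-1])
  for t in ("drawer_face","egg_house"):
    print(n,t,[(np.round(d['at'],4).tolist(),round(d['conf'],2)) for d in place_of(n,t)[:3]])
a=cv2.imread("pics/wrist7.png")[0:240,120:520];b=cv2.imread("pics/side7.png")[140:270,200:420]
cv2.imwrite("pics/c7.png",np.hstack([cv2.resize(a,(400,240)),cv2.resize(b,(400,240))]))
E
```

```text
time_s: 26.08
position: [0.5455, -0.045, 0.129]
tcp_rot: [[0.996, 0.091, 0.0], [0.091, -0.996, 0.0], [0.0, 0.0, -1.0]]
force: [-0.9, -0.1, 0.1]
opening: 0.008
grasp_force: 0.0
26.07 [ 0.5455 -0.045   0.129 ] [[0.996, 0.091, 0.0], [0.091, -0.996, 0.0], [0.0, 0.0, -1.0]] F [-0.9 -0.1  0.1] op 0.7 g 0.0
wrist drawer_face [([0.6574, -0.0365, 0.0444], 0.7)]
wrist egg_house []
side drawer_face [([0.657, -0.0411, 0.0485], 0.75)]
side egg_house [([0.7601, -0.0289, -0.0015], 0.7)]
scene drawer_face [([0.6597, -0.0379, 0.0406], 0.75), ([0.439, 0.3524, 0.0014], 0.17)]
scene egg_house [([0.758, -0.0258, -0.0], 0.89)]
```

View pics/c7.png

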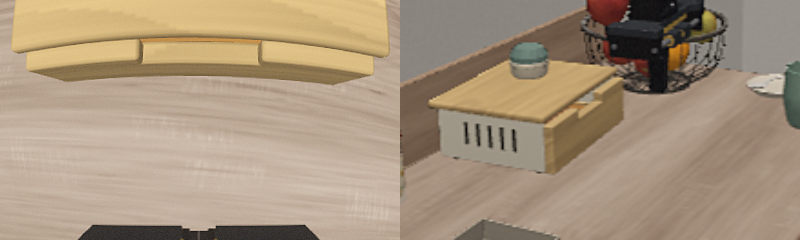

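The drawer front sits flush with the housing (about (585,130) in the right panel) and the timer hasn't moved. Handing in.

```bash
python3 -c "
from rig import *
print(hand_in())"
```

```text
the job is handed in; nothing more can be done
None
```

The egg stands in the middle front-row cup and the drawer is pushed fully shut. I handed the job in at about 26 s on the clock; the hand-in returned no verdict, and the eggs could not be seen once the drawer was closed.

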